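# Open the test press guard and hold the spring ram on the board

## Task

Swing the clear guard of the little board-test press wide open (it has an upright bar handle), at least square to the press. Then push the spring ram that stands over the circuit board (not the one over the bare blank plate) down until the dark ring on its stem is level with the top of its guide sleeve, about 15 mm, without driving it on towards its bottom stop, and keep it there for at least three seconds; the program finishes with the robot still holding the ram down at the ring. Leave the guard open, and do not push the other ram or disturb the spool, the tin and the battery standing by.

Things in the scene. Friction and masses are not known exactly. Their poses are not given: they have to be found in the camera images.
- test_press: Fixed grey press for testing circuit boards, 160 x 210 x 170 mm. Origin on the bench, midway between its two spring rams; x to its rear, y to its left (seen from its front, the robot's side), z up. Housing: x 61 to 106 mm, up to z 170. Rams at x 0, y +42.5 and -42.5 mm, each in a 24 mm round guide sleeve (top at z 113) on a bridge, each over a nest. A clear guard covers front, left end and top.
- guard (a joint): Clear guard: front wall, left end and roof in one piece, 190 mm wide, 100 deep, roof top at z 178 mm, lower edge 26 mm over the bench. Upright hinge at the press's rear right. 0 rad = closed; grows counterclockwise seen from above, the front swinging to the robot and on to the right; 1.57 = square, stop at 1.8. Starts at 0 to 0.3. Light friction (0.1 N m); stays where it is left.
- guard_hinge (a point): Point on the guard's upright hinge axis, at x +55, y -97.5 mm in the press's frame, 100 mm above the bench; it does not move as the guard turns.
- guard_handle (a point): Grip point of the guard's handle, an upright round steel bar, 12 mm diameter, z 88 mm to its free top at z 196. The point is on the bar's axis at z 170, 40 mm out from the front wall, 216 mm from the hinge axis. Standoffs join bar and wall at z 98 and 135 mm; above 140 the bar is free all round (32 mm to the wall) and rises 18 mm above the roof: it can be pinched from above.
- ram_left (a joint): Downward travel in m of the left spring ram (press's y +42.5 mm): 0 = up, where it starts; bottom stop at 0.028. Spring force about 3 N at first, about 9 N at 15 mm, 14 N at the stop; it springs back when let go. A dark ring 3 mm high round the 14 mm steel stem is level with the sleeve top at 0.015.
- ram_left_top (a point): Centre of the flat top of the left ram's black round cap, 36 mm diameter, at z 158 mm when up (143 mm when pressed to the ring). It moves with the ram.
- ram_right (a joint): Downward travel in m of the right spring ram (press's y -42.5 mm), the same as the left.
- ram_right_top (a point): Centre of the flat top of the right ram's black round cap, the same as the left.
- sensor_board: Populated circuit board, 42 x 56 x 16 mm with parts standing up on it, fixed in one of the two nests (left or right changes). Origin at the centre of its underside, 26 mm above the bench, straight below the ram that must be pressed.
- blank_plate: Bare aluminium blank plate, 42 x 56 x 5 mm, fixed in the other nest. Origin at the centre of its underside.
- solder_spool: Bystander: reel of solder wire standing upright, 56 mm diameter, 60 mm high, to the left of the press. Origin at the centre of its underside.
- flux_tin: Bystander: round tin, 53 mm diameter, 28 mm high, to the right of the press's rear. Origin at the centre of its underside.
- nine_volt: Bystander: block battery standing upright, 18 x 27 x 48 mm, to the left of and in front of the press. Origin at the centre of its underside.

How it is judged:
On the way, in this order (a step that is already met when the one before it is completed fails the run):
1. the guard stands open, about square to the press or further (value of joint guard above 1.4 rad and value of joint each of ram_left, ram_right below 0.003 m), for 0.2 s.
2. the ram over the circuit board is kept at the ring for about three seconds (((y of sensor_board in the frame of test_press above 0 m and value of joint ram_left between 0.0115 and 0.0185 m and value of joint ram_right below 0.003 m) or (y of sensor_board in the frame of test_press below 0 m and value of joint ram_right between 0.0115 and 0.0185 m and value of joint ram_left below 0.003 m))), for 2.8 s.
At the end, for the whole second after the job is handed in: The guard is open at least 1.35 rad; the ram over the circuit board is held by the robot (more than 2 N) at 15 mm travel, within 3.5 mm either way; the other ram is up (under 3 mm); spool, tin and battery stand upright within 25 mm of where they were (value of joint guard above 1.35 rad and ((y of sensor_board in the frame of test_press above 0 m and value of joint ram_left between 0.0115 and 0.0185 m and value of joint ram_right below 0.003 m and contact force between any of the fingers, the arm and ram_left above 2 N) or (y of sensor_board in the frame of test_press below 0 m and value of joint ram_right between 0.0115 and 0.0185 m and value of joint ram_left below 0.003 m and contact force between any of the fingers, the arm and ram_right above 2 N)) and distance of each of solder_spool, flux_tin, nine_volt from where it was at the start of the episode below 0.025 m and angle between each of solder_spool, flux_tin, nine_volt's own z axis and vertical below 0.3 rad); the arm keeps its last pose, push and grip.
It fails at once if the ram over the board is driven on towards its bottom stop (more than 23 mm) (value of joint any of ram_left, ram_right above 0.023 m).
It fails at once if the ram over the blank plate is pushed down (more than 5 mm) ((y of sensor_board in the frame of test_press above 0 m and value of joint ram_right above 0.005 m) or (y of sensor_board in the frame of test_press below 0 m and value of joint ram_left above 0.005 m)).
It fails at once if the spool, the tin or the battery is shoved (more than 25 mm) or knocked over (distance of any of solder_spool, flux_tin, nine_volt from where it was at the start of the episode above 0.025 m or angle between any of solder_spool, flux_tin, nine_volt's own z axis and vertical above 0.5 rad).
It also fails if it takes over 58 s, if anything falls off the work surface, if the arm or the gripper's body presses on something with over 40 N, if the wrist force passes 120 N, or if a joint passes its speed limit or range.

## Robot

A 6-joint arm with a two-finger parallel gripper is mounted at the origin on a cart in front of the work surface, level with it; the furniture and walls round the work are solid. World frame = base frame: x ahead of the robot, y to its left, z up, the work surface at z = 0. Lengths are in m, angles in rad, forces in N, time in s.
With the tool pointing down it reaches from about 0.35 to 0.85 m from the base axis. Payload 8.1 kg.
Tool frame: the origin (TCP) lies at the very end of the fingers, on their centre line; the grasp point (between the pads) lies 19 mm behind it (manip.grip_point_offset is the distance from the TCP to the grasp point, in m); z points along the fingers, y is the line along which they close (so a half turn about z gives the same grasp; the last joint's range is limited). The gripper opens to 93 mm and grips with 3 to 60 N. Pads are 15 mm wide; open, the fingers measure 128 mm over their backs; the gripper's body (75 mm by 188 mm) begins 65 mm behind the grasp point.
Start: joints at [-0.085, 0.13, 1.488, -0, 1.523, -0.085], TCP at [0.6, 0, 0.219] pointing down, gripper open.
Joint ranges: [-2.96, 2.96], [-0.89, 2.26], [0.02, 2.5], [-1.34, 4.48], [0, 2.73], [-2.66, 2.66]. Speed limits (rad/s): [2.39, 2.39, 2.79, 3.14, 3.14, 3.14].

## Interface

Orientations are given as a unit quaternion [x, y, z, w].
In Python, from workcell import telemetry, viewer, order, manip gives the robot as it stands.
- The arm moves only by the tool apply_moves, never from a script. Its arguments are lists of equal length, an entry for each row: "linear": the shift along the tool's x, y, z each as a share of 100 mm, from -1 to 1, a list of three; "delta_rot": the turn, a rotation vector about the tool's x, y, z each as a share of 30 degrees, from -1 to 1, a list of three; "hand": the opening in per cent of the stroke, from 0 (shut) to 100 (fully open). In form: {"linear": [[tx, ty, tz], ...], "delta_rot": [[rx, ry, rz], ...], "hand": [hand, ...]}. A call has exactly 10 rows; each row is the pose to reach, as a shift and turn from the pose commanded when the call began, along the tool's axes at that moment; what a row does not reach only later rows make up. A row lasts 1/10 s, in which the tool goes at most 50 mm and 8.59 degrees, less where a joint would pass 70% of its speed; a pose out of reach is approached as far as the arm can. A call with a number of a shift or a turn outside -1 to 1 is refused whole. A call with a gripper value outside its range is refused whole. The fingers move at their own pace and stop on an object; "grip_force" is the grip in N (left out, the last holds). Time passes only in rows, so rows that repeat a pose let the fingers close, or fill a call up. It gives the time, the measured TCP pose, the force, the opening and the grip force at its end, in the units of the state.
- telemetry.sense(): the state, without advancing time (a new reading comes with each control period).
- viewer.grab_frame(name): name is "scene" or "side" or "wrist"; returns the picture (480x640x3 uint8, red, green, blue); there is no depth.
- viewer.camera_params(name): a dict with "mtx" (3x3 intrinsics, pixels), "distortion" ([k1, k2, p1, p2, k3] as OpenCV has them; the pictures are not rectified), "R" (3x3) and "t" (3): a world point X has camera coordinates R X + t. Camera axes: x right, y down, z forward; pixel columns grow to the right and rows downward; lengths in m; the calibration is good to about 2 mm. A picture is of the moment at which its call begins: read the wrist's pose just before it. camera_params takes no time and is no camera call; for the wrist camera it gives the pose at the moment of the call.
- order.close_job(): hands the job in; it is judged then, once.
The state is a dict: "t": time; "joint_positions": joint angles; "qd": joint speeds; "tau": joint torques, N m; "tcp_pos": TCP position; "eef_rot": TCP orientation; "ft_force": force on the tool from outside, world axes, zero at the start; "wrist_torque": the same for the moment, N m; "finger_gap": finger opening in m; "finger_force": force on a finger pad.
Only numpy, scipy, OpenCV 4.12 (cv2) and the standard library are available. Lean on these libraries where they do the work, as an engineer would, in place of code of your own. Each camera call takes 0.05 s, during which the arm holds its last target. There are 200 camera calls.

## Working session

There is one attempt and no reset: what is moved stays moved. The work goes in short steps, Python scripts to look and compute and a tool call to move; the robot and the scene stay as the last step left them, time stands still between calls to the robot, and variables do not carry over. Pictures are saved under pics/ and viewed, at most 10 in all, crops included, and the job is handed in when it is done.

Besides the shell and the picture viewer there is one more tool, called after "Call:" as a command line: name --argument value ..., lists and objects as JSON in quotes. apply_moves: Moves the arm, as the interface text tells. Its arguments: {"type":"object","properties":{"linear":{"type":"array","items":{"type":"array","items":{"type":"number","minimum":-1,"maximum":1}}},"delta_rot":{"type":"array","items":{"type":"array","items":{"type":"number","minimum":-1,"maximum":1}}},"hand":{"type":"array","items":{"type":"number"}},"grip_force":{"type":"number"}},"required":["linear","delta_rot","hand"]}

```bash
mkdir -p pics
cat > h.py <<'E'
import numpy as np, cv2, json
from workcell import telemetry, viewer, order, manip
def snap(n,f):
    im=viewer.grab_frame(n); cv2.imwrite('pics/'+f,im[:,:,::-1]); return im
def ray(n,px,P=None):
    P=P or viewer.camera_params(n); K=np.array(P['mtx']);R=np.array(P['R']);t=np.array(P['t'])
    u=cv2.undistortPoints(np.array([[px]],float),K,np.array(P['distortion'],float))[0,0]
    d=R.T@np.array([u[0],u[1],1]); return -R.T@t,d
def atz(n,px,z,P=None):
    c,d=ray(n,px,P); return c+d*(z-c[2])/d[2]
def proj(n,X,P=None):
    P=P or viewer.camera_params(n)
    return cv2.projectPoints(np.array(X,float).reshape(-1,3),cv2.Rodrigues(np.array(P['R'],float))[0],np.array(P['t'],float),np.array(P['mtx'],float),np.array(P['distortion'],float))[0][:,0]
E
python3 - <<'E'
from h import *
print(telemetry.sense())
for n in ['scene','side','wrist']:
    snap(n,n+'0.png'); P=viewer.camera_params(n); R=np.array(P['R']);print(n,-R.T@np.array(P['t']),R[2])
E
```

```text
{'t': 0.0, 'joint_positions': array([-8.53609122e-02,  1.31160314e-01,  1.48926363e+00,  2.59282119e-05,
        1.52300130e+00, -8.53829830e-02]), 'qd': array([-0.00045693, -0.00116485, -0.00021502, -0.00014868,  0.00194905,
       -0.00032533]), 'tau': array([-1.61290725e-03, -5.59853125e+01, -4.91755986e+01,  7.67333270e-02,
        3.59135563e-02, -2.97389461e-04]), 'tcp_pos': array([5.99435134e-01, 1.03941097e-04, 2.17596553e-01]), 'eef_rot': array([ 7.07099127e-01,  7.07113841e-01, -5.80409782e-04, -7.09149412e-04]), 'ft_force': array([0.46197059, 0.00244098, 0.51164208]), 'wrist_torque': array([ 0.00035235,  0.01891629, -0.00854305]), 'finger_force': 0.0, 'finger_gap': 0.09283828612882043}
scene [0.76706496 0.6393376  0.98850585] [-0.12383091 -0.5016882  -0.85613951]
side [ 1.44786492 -0.69055728  0.74413543] [-0.61108114  0.63641645 -0.47069517]
wrist [0.60047007 0.07209619 0.38413929] [-0.00178122 -0.259259   -0.96580619]
```

View pics/scene0.png

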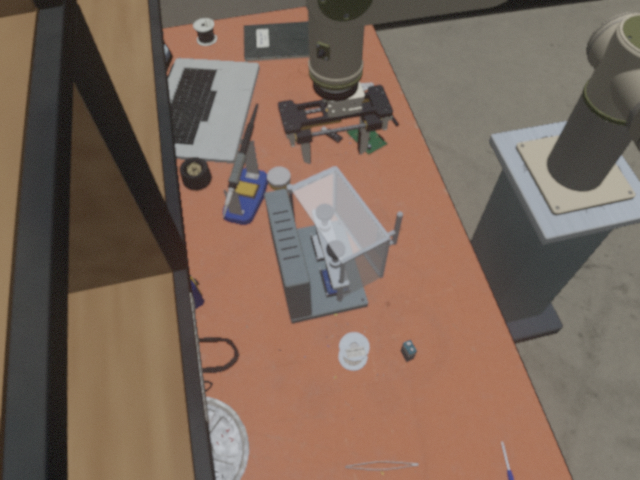

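View pics/side0.png

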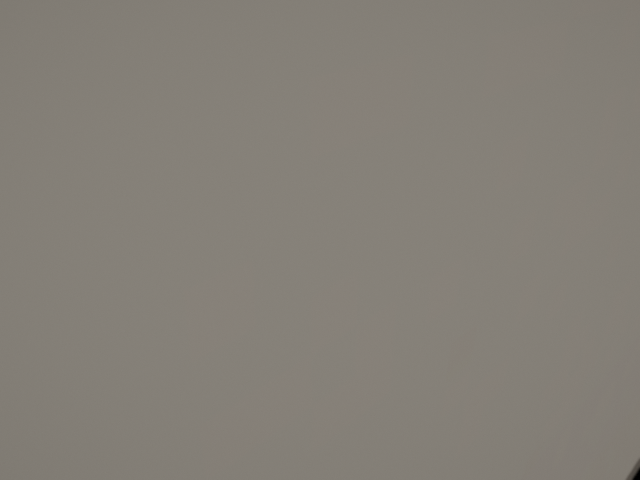

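The side camera is blocked by a wall. In the scene view the press is at about (320,250), the handle at about (397,228), and the guard is slightly open. I'll enlarge a crop.

Run:
```python
import cv2
im=cv2.imread('pics/scene0.png')[160:370,250:440]
cv2.imwrite('pics/c1.png',cv2.resize(im[:150,:],None,fx=4,fy=4,interpolation=cv2.INTER_CUBIC))
```

```text
(no output)
```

View pics/c1.png

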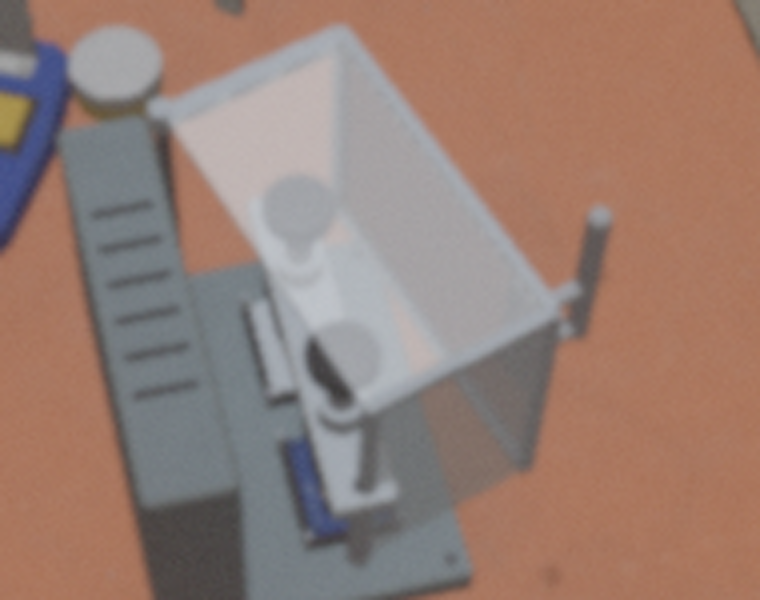

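View pics/wrist0.png

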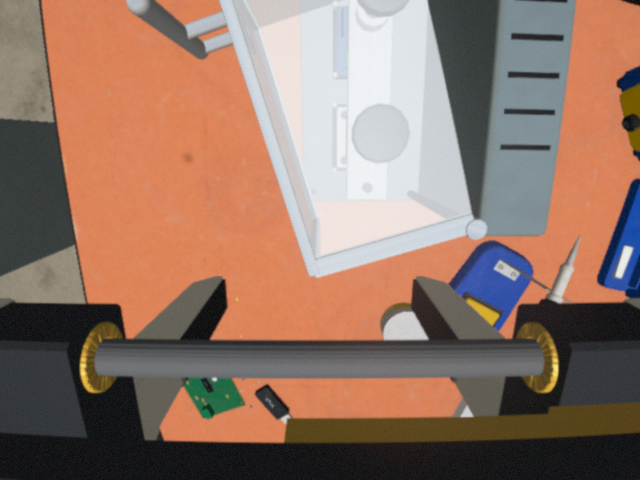

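The board (blue) is in the left nest, so the target is the left ram. Next I'll fit the press pose and the guard angle.

Run:
```python
from h import *
from scipy.optimize import least_squares
Ps,Pw=viewer.camera_params('scene'),viewer.camera_params('wrist')
sc=[((61,-105,170),(287.5,189.5)),((106,-105,170),(275.5,193.7)),((106,105,170),(286.3,286.3)),((61,105,170),(309.5,281.8)),((0,42.5,158),(336.3,248.7)),((0,-42.5,158),(324.5,211.7))]
wr=[((0,-42.5,158),(380,132)),((55,-97.5,178),(477,229)),((61,-105,170),(483,234)),((106,-105,170),(549,236))]
hs,hw=atz('scene',(400,213.7),.196,Ps),atz('wrist',(139,5),.196,Pw)
print('handle',hs,hw)
def T(p,X):
    c,s=np.cos(p[2]),np.sin(p[2]); X=np.array(X)/1000.
    return np.c_[p[0]+c*X[:,0]-s*X[:,1],p[1]+s*X[:,0]+c*X[:,1],X[:,2]]
def res(p):
    r=[]
    for n,L,P in(('scene',sc,Ps),('wrist',wr,Pw)):
        X=T(p,[a for a,b in L]); r.append((proj(n,X,P)-np.array([b for a,b in L]))*(1 if n=='scene' else .5))
    return np.vstack(r).ravel()
f=least_squares(res,[.7,.2,0],loss='soft_l1');print(f.x,res(f.x).reshape(-1,2).round(1))
pts=T(f.x,[(55,-97.5,100),(0,42.5,158),(0,-42.5,158)]);print(pts)
hd=hs[:2]*.5+hw[:2]*.5-pts[0,:2];print('r',np.hypot(*hd),'ang',np.arctan2(hd[1],hd[0]))
c=T(f.x,[(-85,67,196)])[0,:2]-pts[0,:2]
print('guard',np.arctan2(hd[1],hd[0])-np.arctan2(c[1],c[0]), np.hypot(*c))
for a in(0,1.5,1.6,1.8):
  q=np.arctan2(c[1],c[0])+a;print(a,pts[0,:2]+.216*np.array([np.cos(q),np.sin(q)]))
print('bystanders',atz('wrist',(400,325),.028,Pw))
```

```text
handle [0.51022874 0.14528659 0.196     ] [0.51394938 0.13844031 0.196     ]
[0.63659234 0.12285367 0.0186488 ] [[ -2.3  -2. ]
 [-13.1  -1.5]
 [ -0.8   1. ]
 [  1.3  -0.4]
 [ -1.   -1.3]
 [ -0.7  -1.4]
 [  0.1  -0.4]
 [ -0.6  -1.9]
 [ -2.2   0. ]
 [ -0.3  -1.5]]
[[0.69340092 0.02639625 0.1       ]
 [0.63579981 0.16534628 0.158     ]
 [0.63738486 0.08036106 0.158     ]]
r 0.21495736126091228 ang 2.5745222853208736
guard 0.2799658137541021 0.21600983773893254
0 [0.55036423 0.18824959]
1.5 [ 0.52183501 -0.10483308]
1.6 [ 0.5357932  -0.12130549]
1.8 [ 0.56827866 -0.14967311]
bystanders [ 0.68957874 -0.11981704  0.028     ]
```

Call:
apply_moves --linear '[[0.09, -0.05, 0], [0.18, -0.1, 0], [0.27, -0.16, 0], [0.36, -0.22, 0], [0.45, -0.28, 0], [0.54, -0.33, 0], [0.63, -0.39, 0], [0.71, -0.44, 0], [0.71, -0.44, 0], [0.71, -0.44, 0]]' --delta_rot '[[0, 0, 0.12], [0, 0, 0.25], [0, 0, 0.38], [0, 0, 0.5], [0, 0, 0.63], [0, 0, 0.75], [0, 0, 0.88], [0, 0, 1], [0, 0, 1], [0, 0, 1]]' --hand '[100, 100, 100, 100, 100, 100, 100, 100, 100, 100]' --grip_force 40

```text
t: 1.15
tcp_pos: [0.5559, 0.0709, 0.2184]
eef_rot: [0.865, 0.501, -0.0, 0.0]
ft_force: [-0.8, 0.4, -0.4]
finger_gap: 0.093
finger_force: 0.0
```

Call:
apply_moves --linear '[[0.05, -0.09, 0], [0.1, -0.18, 0], [0.15, -0.27, 0], [0.2, -0.36, 0], [0.25, -0.45, 0], [0.3, -0.54, 0], [0.35, -0.64, 0], [0.39, -0.74, 0], [0.39, -0.74, 0], [0.39, -0.74, 0]]' --delta_rot '[[0, 0, 0.12], [0, 0, 0.25], [0, 0, 0.38], [0, 0, 0.5], [0, 0, 0.63], [0, 0, 0.75], [0, 0, 0.88], [0, 0, 1], [0, 0, 1], [0, 0, 1]]' --hand '[100, 100, 100, 100, 100, 100, 100, 100, 100, 100]'

```text
t: 2.15
tcp_pos: [0.5117, 0.1414, 0.2186]
eef_rot: [0.966, 0.26, 0.0, 0.0]
ft_force: [-0.2, -0.8, 0.3]
finger_gap: 0.0929
finger_force: 0.0
```

```bash
cat >> h.py <<'E'
from scipy.spatial.transform import Rotation as Ro
def need(tgt,phi_deg):
    s=telemetry.sense();R=Ro.from_quat(s['eef_rot']).as_matrix();p=s['tcp_pos']
    ph=np.degrees(np.arctan2(R[1,1],R[0,1]))
    print('t',s['t'],'p',p.round(4),'phi',ph.round(1),'lin',(R.T@(np.array(tgt)-p)/.1).round(2),'rz',round((ph-phi_deg)/30,2),'F',np.round(s['ft_force'],1),'gap',s['finger_gap'])
E
python3 - <<'E'
from h import *
need((.512,.142,.2176),-73)
im=snap('wrist','w1.png')
E
```

```text
t 2.15 p [0.5117 0.1414 0.2186] phi -59.8 lin [ 0.01 -0.    0.01] rz 0.44 F [-0.2 -0.8  0.3] gap 0.09294268819596083
```

View pics/w1.png

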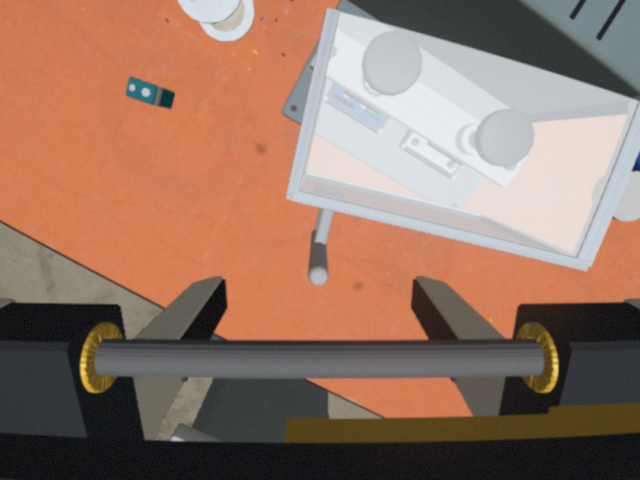

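The handle top is at (318,275), nearly centred between the fingers. The caps are at (391,63) (left) and (504,137) (right).

Run:
```python
from h import *
h=atz('wrist',(318,275),.196);print(h,atz('wrist',(391,63),.158),atz('wrist',(504,137),.158))
need((h[0],h[1],.152),-73)
```

```text
[0.5131598  0.14243637 0.196     ] [0.63645446 0.16451467 0.158     ] [0.63699273 0.08106894 0.158     ]
t 2.2 p [0.5118 0.1412 0.2186] phi -59.9 lin [ 0.02 -0.    0.67] rz 0.44 F [-0.1 -0.5  0.5] gap 0.09282278628961364
```

Call:
apply_moves --linear '[[0.02, 0, 0], [0.02, 0, 0.05], [0.02, 0, 0.15], [0.02, 0, 0.25], [0.02, 0, 0.35], [0.02, 0, 0.45], [0.02, 0, 0.55], [0.02, 0, 0.62], [0.02, 0, 0.67], [0.02, 0, 0.67]]' --delta_rot '[[0, 0, 0.2], [0, 0, 0.4], [0, 0, 0.44], [0, 0, 0.44], [0, 0, 0.44], [0, 0, 0.44], [0, 0, 0.44], [0, 0, 0.44], [0, 0, 0.44], [0, 0, 0.44]]' --hand '[100, 100, 100, 100, 100, 100, 100, 100, 100, 100]'

```text
t: 3.2
tcp_pos: [0.5127, 0.1427, 0.1507]
eef_rot: [0.989, 0.146, -0.001, 0.0]
ft_force: [-0.4, -0.0, -0.5]
finger_gap: 0.0931
finger_force: 0.0
```

Call:
apply_moves --linear '[[0, 0, 0], [0, 0, 0], [0, 0, 0], [0, 0, 0], [0, 0, 0], [0, 0, 0], [0, 0, 0], [0, 0, 0], [0, 0, 0], [0, 0, 0]]' --delta_rot '[[0, 0, 0], [0, 0, 0], [0, 0, 0], [0, 0, 0], [0, 0, 0], [0, 0, 0], [0, 0, 0], [0, 0, 0], [0, 0, 0], [0, 0, 0]]' --hand '[0, 0, 0, 0, 0, 0, 0, 0, 0, 0]' --grip_force 30

```text
t: 4.2
tcp_pos: [0.5131, 0.1428, 0.1516]
eef_rot: [0.989, 0.146, -0.0, -0.0]
ft_force: [-0.1, -0.7, -0.3]
finger_gap: 0.0172
finger_force: 0.0
```

Run:
```python
from h import *
s=telemetry.sense();R=Ro.from_quat(s['eef_rot']).as_matrix();p=s['tcp_pos'];need(p,-73)
H=np.array([.6934,.0264]);r=p[:2]-H;print(np.hypot(*r))
for d in range(3,28,3):
    a=np.radians(d);M=np.array([[np.cos(a),-np.sin(a)],[np.sin(a),np.cos(a)]])
    w=H+M@r-p[:2];print(d,(R.T@np.r_[w,0]/.1).round(3),-d/30)
```

```text
t 4.2 p [0.5131 0.1428 0.1516] phi -73.2 lin [0. 0. 0.] rz -0.01 F [-0.1 -0.7 -0.3] gap 0.017220238532074918
0.2145888237353803
3 [-0.084  0.075  0.   ] -0.1
6 [-0.163  0.154  0.   ] -0.2
9 [-0.239  0.237  0.   ] -0.3
12 [-0.31   0.325  0.   ] -0.4
15 [-0.376  0.415  0.   ] -0.5
18 [-0.437  0.509  0.   ] -0.6
21 [-0.494  0.607  0.   ] -0.7
24 [-0.545  0.707  0.   ] -0.8
27 [-0.591  0.809  0.   ] -0.9
```

Call:
apply_moves --linear '[[0, 0, 0], [0, 0, 0], [0, 0, 0], [-0.08, 0.08, 0], [-0.16, 0.15, 0], [-0.24, 0.24, 0], [-0.31, 0.32, 0], [-0.38, 0.42, 0], [-0.44, 0.51, 0], [-0.49, 0.61, 0]]' --delta_rot '[[0, 0, 0], [0, 0, 0], [0, 0, 0], [0, 0, -0.1], [0, 0, -0.2], [0, 0, -0.3], [0, 0, -0.4], [0, 0, -0.5], [0, 0, -0.6], [0, 0, -0.7]]' --hand '[0, 0, 0, 0, 0, 0, 0, 0, 0, 0]'

```text
t: 5.2
tcp_pos: [0.4829, 0.0704, 0.1516]
eef_rot: [0.946, 0.325, -0.001, -0.001]
ft_force: [-4.5, 1.3, 3.6]
finger_gap: 0.0113
finger_force: 30.0
```

Run:
```python
from h import *
s=telemetry.sense();need(s['tcp_pos'],-52);print(np.hypot(*(s['tcp_pos'][:2]-[.6934,.0264])),s['finger_force'])
```

```text
t 5.2 p [0.4829 0.0704 0.1516] phi -52.1 lin [0. 0. 0.] rz -0.0 F [-4.5  1.3  3.6] gap 0.011273098345493572
0.21509836458337175 30.002479255199432
```

Gripped and following. Two more arcs of 27 degrees, then a last one of about 6.

Call:
apply_moves --linear '[[-0.08, 0.08, 0], [-0.16, 0.15, 0], [-0.24, 0.24, 0], [-0.31, 0.32, 0], [-0.38, 0.42, 0], [-0.44, 0.51, 0], [-0.49, 0.61, 0], [-0.55, 0.71, 0], [-0.59, 0.81, 0], [-0.59, 0.81, 0]]' --delta_rot '[[0, 0, -0.1], [0, 0, -0.2], [0, 0, -0.3], [0, 0, -0.4], [0, 0, -0.5], [0, 0, -0.6], [0, 0, -0.7], [0, 0, -0.8], [0, 0, -0.9], [0, 0, -0.9]]' --hand '[0, 0, 0, 0, 0, 0, 0, 0, 0, 0]'

```text
t: 6.2
tcp_pos: [0.4851, -0.0313, 0.1516]
eef_rot: [0.844, 0.536, -0.002, -0.001]
ft_force: [-11.5, -3.0, 7.8]
finger_gap: 0.0114
finger_force: 30.0
```

Call:
apply_moves --linear '[[-0.08, 0.08, 0], [-0.16, 0.15, 0], [-0.24, 0.24, 0], [-0.31, 0.32, 0], [-0.38, 0.42, 0], [-0.44, 0.51, 0], [-0.49, 0.61, 0], [-0.55, 0.71, 0], [-0.59, 0.81, 0], [-0.59, 0.81, 0]]' --delta_rot '[[0, 0, -0.1], [0, 0, -0.2], [0, 0, -0.3], [0, 0, -0.4], [0, 0, -0.5], [0, 0, -0.6], [0, 0, -0.7], [0, 0, -0.8], [0, 0, -0.9], [0, 0, -0.9]]' --hand '[0, 0, 0, 0, 0, 0, 0, 0, 0, 0]'

```text
t: 7.2
tcp_pos: [0.5338, -0.1204, 0.1517]
eef_rot: [0.696, 0.718, -0.002, -0.0]
ft_force: [-11.0, -8.7, 5.8]
finger_gap: 0.0115
finger_force: 30.0
```

Call:
apply_moves --linear '[[-0.04, 0.04, 0], [-0.08, 0.08, 0], [-0.12, 0.11, 0], [-0.16, 0.15, 0], [-0.16, 0.15, 0], [-0.16, 0.15, 0], [-0.16, 0.15, 0], [-0.16, 0.15, 0], [-0.16, 0.15, 0], [-0.16, 0.15, 0]]' --delta_rot '[[0, 0, -0.05], [0, 0, -0.1], [0, 0, -0.15], [0, 0, -0.2], [0, 0, -0.2], [0, 0, -0.2], [0, 0, -0.2], [0, 0, -0.2], [0, 0, -0.2], [0, 0, -0.2]]' --hand '[0, 0, 0, 0, 0, 0, 0, 100, 100, 100]'

```text
t: 8.2
tcp_pos: [0.5506, -0.133, 0.1516]
eef_rot: [0.657, 0.754, 0.0, -0.0]
ft_force: [-0.1, 0.7, 0.3]
finger_gap: 0.0312
finger_force: 0.0
```

Run:
```python
from h import *
s=telemetry.sense();need(s['tcp_pos'],8);print(s['tcp_pos'][:2]-[.6934,.0264]);d=s['tcp_pos'][:2]-[.6934,.0264];print('guard',np.arctan2(d[1],d[0])%(2*np.pi)-2.5745+.28)
```

```text
t 8.2 p [ 0.5506 -0.133   0.1516] phi 7.8 lin [0. 0. 0.] rz -0.01 F [-0.1  0.7  0.3] gap 0.031189910583569926
[-0.14280658 -0.15935632]
guard 1.6872070929322514
```

Call:
apply_moves --linear '[[0, 0, 0], [0, 0, 0], [0, 0, 0], [0, 0, 0], [0, 0, -0.15], [0, 0, -0.35], [0, 0, -0.55], [0, 0, -0.75], [0, 0, -0.8], [0, 0, -0.8]]' --delta_rot '[[0, 0, 0], [0, 0, 0], [0, 0, 0], [0, 0, 0], [0, 0, 0], [0, 0, 0], [0, 0, 0], [0, 0, 0], [0, 0, 0], [0, 0, 0]]' --hand '[70, 70, 70, 70, 70, 70, 70, 70, 70, 70]'

```text
t: 9.2
tcp_pos: [0.5514, -0.1336, 0.2334]
eef_rot: [0.657, 0.754, 0.001, 0.001]
ft_force: [-0.8, 0.1, 0.0]
finger_gap: 0.065
finger_force: 0.0
```

Call:
apply_moves --linear '[[0.05, 0.02, 0], [0.15, 0.07, 0], [0.26, 0.11, 0], [0.38, 0.17, 0], [0.5, 0.22, 0], [0.62, 0.27, 0], [0.74, 0.33, 0], [0.86, 0.38, 0], [0.95, 0.42, 0], [0.95, 0.42, 0]]' --delta_rot '[[0, 0, 0], [0, 0, 0], [0, 0, 0], [0, 0, 0], [0, 0, 0], [0, 0, 0], [0, 0, 0], [0, 0, 0], [0, 0, 0], [0, 0, 0]]' --hand '[0, 0, 0, 0, 0, 0, 0, 0, 0, 0]'

```text
t: 10.2
tcp_pos: [0.5796, -0.0321, 0.2316]
eef_rot: [0.657, 0.754, 0.0, -0.0]
ft_force: [-0.4, -0.4, 0.3]
finger_gap: 0.0005
finger_force: 0.0
```

Run:
```python
from h import *
need((.6361,.165,.232),0)
im=snap('wrist','w2.png')
im=cv2.imread('pics/w2.png')
```

```text
t 10.2 p [ 0.5796 -0.0321  0.2316] phi 7.9 lin [ 1.87  0.83 -0.  ] rz 0.26 F [-0.4 -0.4  0.3] gap 0.0005288786959651917
```

View pics/w2.png

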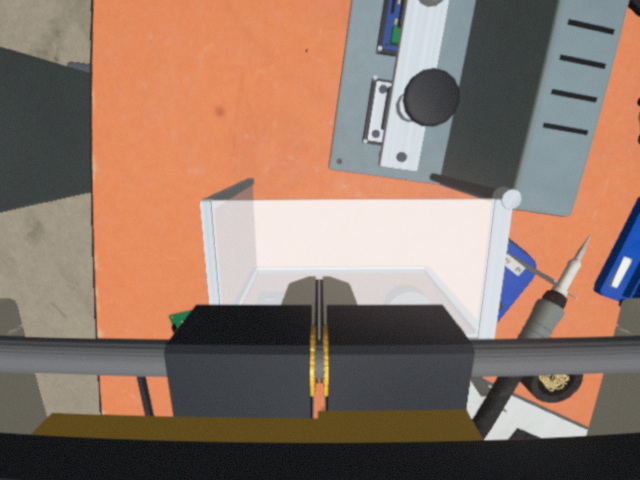

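The guard is wide open. The populated board (blue/green, about (393,25)) is in the left nest, and the bare plate (377,110) is under the right ram at (431,97). Next I'll move over the left ram.

Call:
apply_moves --linear '[[0.05, 0.02, 0], [0.15, 0.07, 0], [0.26, 0.11, 0], [0.38, 0.17, 0], [0.5, 0.22, 0], [0.62, 0.27, 0], [0.74, 0.33, 0], [0.86, 0.38, 0], [0.95, 0.42, 0], [0.95, 0.42, 0]]' --delta_rot '[[0, 0, 0], [0, 0, 0], [0, 0, 0], [0, 0, 0], [0, 0, 0], [0, 0, 0], [0, 0, 0], [0, 0, 0], [0, 0, 0], [0, 0, 0]]' --hand '[0, 0, 0, 0, 0, 0, 0, 0, 0, 0]'

```text
t: 11.25
tcp_pos: [0.6082, 0.0678, 0.2315]
eef_rot: [0.657, 0.754, 0.0, -0.0]
ft_force: [0.0, -0.5, -0.2]
finger_gap: 0.0003
finger_force: 0.0
```

Run:
```python
from h import *
need((.6361,.165,.165),0)
im=snap('wrist','w3.png')
```

```text
t 11.25 p [0.6082 0.0678 0.2315] phi 7.9 lin [0.92 0.41 0.67] rz 0.26 F [ 0.  -0.5 -0.2] gap 0.00034191469422719024
```

View pics/w3.png

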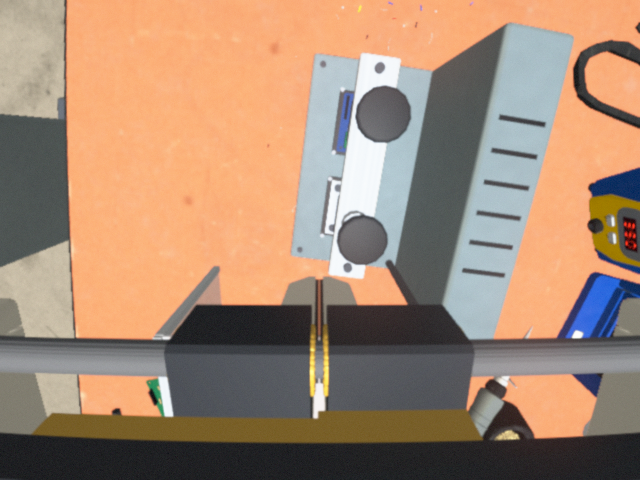

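Left cap centre is at (383,114), right cap at (362,240). I'll move horizontally over the left cap, then go down to just above it.

Run:
```python
from h import *
print(atz('wrist',(383,114),.158),atz('wrist',(362,240),.158))
```

```text
[0.63669755 0.16306651 0.158     ] [0.63720332 0.07916639 0.158     ]
```

Call:
apply_moves --linear '[[0.05, 0.02, 0], [0.15, 0.07, 0], [0.26, 0.11, 0], [0.38, 0.17, 0], [0.5, 0.22, 0], [0.62, 0.27, 0], [0.74, 0.33, 0], [0.86, 0.38, 0], [0.92, 0.41, 0], [0.92, 0.41, 0]]' --delta_rot '[[0, 0, 0], [0, 0, 0], [0, 0, 0], [0, 0, 0], [0, 0, 0], [0, 0, 0], [0, 0, 0], [0, 0, 0], [0, 0, 0], [0, 0, 0]]' --hand '[0, 0, 0, 0, 0, 0, 0, 0, 0, 0]'

```text
t: 12.3
tcp_pos: [0.6362, 0.1641, 0.2314]
eef_rot: [0.657, 0.754, -0.0, -0.0]
ft_force: [0.3, 0.3, 0.1]
finger_gap: 0.0003
finger_force: 0.0
```

Call:
apply_moves --linear '[[0, 0, 0.05], [0, 0, 0.12], [0, 0, 0.2], [0, 0, 0.28], [0, 0, 0.36], [0, 0, 0.44], [0, 0, 0.52], [0, 0, 0.6], [0, 0, 0.65], [0, 0, 0.65]]' --delta_rot '[[0, 0, 0], [0, 0, 0], [0, 0, 0], [0, 0, 0], [0, 0, 0], [0, 0, 0], [0, 0, 0], [0, 0, 0], [0, 0, 0], [0, 0, 0]]' --hand '[0, 0, 0, 0, 0, 0, 0, 0, 0, 0]'

```text
t: 13.3
tcp_pos: [0.6356, 0.163, 0.1654]
eef_rot: [0.657, 0.754, -0.001, -0.001]
ft_force: [-0.9, -0.5, 0.3]
finger_gap: 0.0006
finger_force: 0.0
```

Run:
```python
from h import *
need((.6361,.165,.143),0)
```

```text
t 13.3 p [0.6356 0.163  0.1654] phi 7.8 lin [0.02 0.01 0.22] rz 0.26 F [-0.9 -0.5  0.3] gap 0.0006091284986367046
```

Call:
apply_moves --linear '[[0, 0, 0.02], [0, 0, 0.04], [0, 0, 0.06], [0, 0, 0.08], [0, 0, 0.1], [0, 0, 0.12], [0, 0, 0.13], [0, 0, 0.13], [0, 0, 0.13], [0, 0, 0.13]]' --delta_rot '[[0, 0, 0], [0, 0, 0], [0, 0, 0], [0, 0, 0], [0, 0, 0], [0, 0, 0], [0, 0, 0], [0, 0, 0], [0, 0, 0], [0, 0, 0]]' --hand '[0, 0, 0, 0, 0, 0, 0, 0, 0, 0]'

```text
t: 14.3
tcp_pos: [0.6363, 0.1631, 0.1539]
eef_rot: [0.657, 0.754, 0.0, 0.0]
ft_force: [-1.6, -0.1, 4.5]
finger_gap: 0.0003
finger_force: 2.1
```

Run:
```python
from h import *
z=[];f=[]
for i in range(6):
    viewer.grab_frame('wrist') if i else 0; s=telemetry.sense();z.append(s['tcp_pos'][2]);f.append(s['ft_force'][2])
print(np.round(z,4),np.round(f,2)); need((.6361,.165,.143),0)
```

```text
[0.1539 0.1539 0.1538 0.1538 0.1538 0.1537] [4.52 5.15 3.99 4.42 3.99 3.85]
t 14.55 p [0.6363 0.1631 0.1537] phi 7.8 lin [0.02 0.   0.11] rz 0.26 F [-0.6 -0.6  3.8] gap 0.00031212063299284037
```

Call:
apply_moves --linear '[[0, 0, 0.02], [0, 0, 0.04], [0, 0, 0.06], [0, 0, 0.08], [0, 0, 0.1], [0, 0, 0.11], [0, 0, 0.11], [0, 0, 0.11], [0, 0, 0.11], [0, 0, 0.11]]' --delta_rot '[[0, 0, 0], [0, 0, 0], [0, 0, 0], [0, 0, 0], [0, 0, 0], [0, 0, 0], [0, 0, 0], [0, 0, 0], [0, 0, 0], [0, 0, 0]]' --hand '[0, 0, 0, 0, 0, 0, 0, 0, 0, 0]'

```text
t: 15.55
tcp_pos: [0.6363, 0.1631, 0.1433]
eef_rot: [0.657, 0.754, 0.0, 0.0]
ft_force: [-2.7, 0.2, 8.9]
finger_gap: 0.0009
finger_force: 4.2
```

Run:
```python
from h import *
z=[];f=[]
for i in range(6):
    im=snap('scene','s3.png'); s=telemetry.sense();z.append(s['tcp_pos'][2]);f.append(s['ft_force'][2])
print(np.round(z,4),np.round(f,2)); need((.6361,.165,.143),0)
```

```text
[0.1433 0.1433 0.1433 0.1433 0.1433 0.1433] [8.27 9.41 8.44 8.55 7.66 7.96]
t 15.85 p [0.6363 0.1631 0.1433] phi 7.8 lin [0.02 0.   0.  ] rz 0.26 F [-2.6 -1.1  8. ] gap 0.00033710496815387214
```

Z is 0.1433 and the force is about 8.4 N, as expected at the ring (about 9 N). I'll hold for 4 s and take one visual check.

Call:
apply_moves --linear '[[0, 0, 0], [0, 0, 0], [0, 0, 0], [0, 0, 0], [0, 0, 0], [0, 0, 0], [0, 0, 0], [0, 0, 0], [0, 0, 0], [0, 0, 0]]' --delta_rot '[[0, 0, 0], [0, 0, 0], [0, 0, 0], [0, 0, 0], [0, 0, 0], [0, 0, 0], [0, 0, 0], [0, 0, 0], [0, 0, 0], [0, 0, 0]]' --hand '[0, 0, 0, 0, 0, 0, 0, 0, 0, 0]'

```text
t: 16.85
tcp_pos: [0.6363, 0.1631, 0.1433]
eef_rot: [0.657, 0.754, 0.0, 0.0]
ft_force: [-2.5, -0.6, 8.8]
finger_gap: 0.0004
finger_force: 4.2
```

Call:
apply_moves --linear '[[0, 0, 0], [0, 0, 0], [0, 0, 0], [0, 0, 0], [0, 0, 0], [0, 0, 0], [0, 0, 0], [0, 0, 0], [0, 0, 0], [0, 0, 0]]' --delta_rot '[[0, 0, 0], [0, 0, 0], [0, 0, 0], [0, 0, 0], [0, 0, 0], [0, 0, 0], [0, 0, 0], [0, 0, 0], [0, 0, 0], [0, 0, 0]]' --hand '[0, 0, 0, 0, 0, 0, 0, 0, 0, 0]'

```text
t: 17.85
tcp_pos: [0.6363, 0.1631, 0.1433]
eef_rot: [0.657, 0.754, 0.0, 0.0]
ft_force: [-2.6, -0.4, 8.6]
finger_gap: 0.0001
finger_force: 4.2
```

Call:
apply_moves --linear '[[0, 0, 0], [0, 0, 0], [0, 0, 0], [0, 0, 0], [0, 0, 0], [0, 0, 0], [0, 0, 0], [0, 0, 0], [0, 0, 0], [0, 0, 0]]' --delta_rot '[[0, 0, 0], [0, 0, 0], [0, 0, 0], [0, 0, 0], [0, 0, 0], [0, 0, 0], [0, 0, 0], [0, 0, 0], [0, 0, 0], [0, 0, 0]]' --hand '[0, 0, 0, 0, 0, 0, 0, 0, 0, 0]'

```text
t: 18.85
tcp_pos: [0.6363, 0.1631, 0.1433]
eef_rot: [0.657, 0.754, 0.0, 0.0]
ft_force: [-2.4, 0.3, 8.2]
finger_gap: 0.0007
finger_force: 4.2
```

Call:
apply_moves --linear '[[0, 0, 0], [0, 0, 0], [0, 0, 0], [0, 0, 0], [0, 0, 0], [0, 0, 0], [0, 0, 0], [0, 0, 0], [0, 0, 0], [0, 0, 0]]' --delta_rot '[[0, 0, 0], [0, 0, 0], [0, 0, 0], [0, 0, 0], [0, 0, 0], [0, 0, 0], [0, 0, 0], [0, 0, 0], [0, 0, 0], [0, 0, 0]]' --hand '[0, 0, 0, 0, 0, 0, 0, 0, 0, 0]'

```text
t: 19.85
tcp_pos: [0.6363, 0.1631, 0.1433]
eef_rot: [0.657, 0.754, 0.0, 0.0]
ft_force: [-3.5, -0.0, 8.2]
finger_gap: 0.0007
finger_force: 4.2
```

Run:
```python
from h import *
need((.6361,.165,.143),0)
im=snap('scene','s4.png'); cv2.imwrite('pics/c4.png',cv2.resize(im[160:310,250:440,::-1],None,fx=4,fy=4,interpolation=cv2.INTER_CUBIC))
```

```text
t 19.85 p [0.6363 0.1631 0.1433] phi 7.8 lin [0.02 0.   0.  ] rz 0.26 F [-3.5 -0.   8.2] gap 0.0007470972056067714
```

View pics/c4.png

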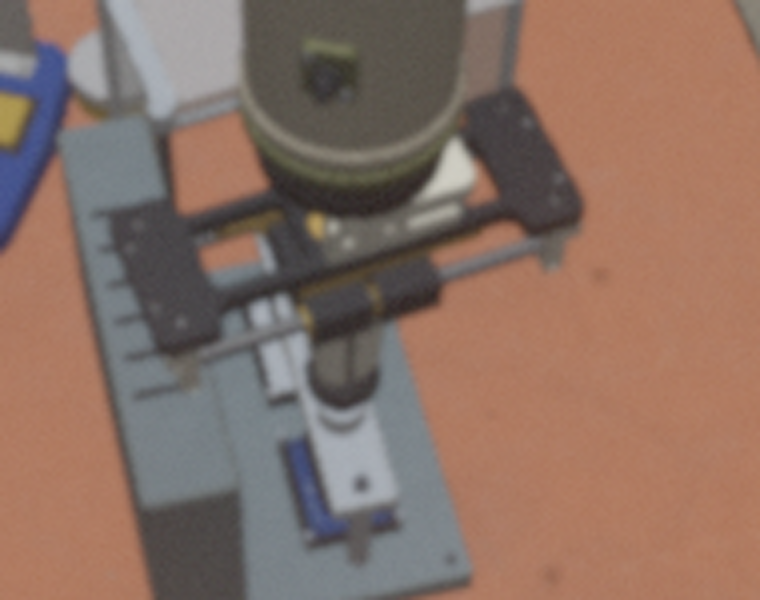

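The fingers press the left cap (crop 345,385), close over its sleeve. The guard stands open and the board is below. I'm handing in.

```bash
python3 -c "
from h import *
print(order.close_job())"
```

```text
the job is handed in; nothing more can be done
None
```

The job is handed in, though no verdict came back: the guard is open at about 1.69 rad, and the robot is still holding the left ram (the one over the circuit board) at about 14.7 mm with about 8.4 N, held for over 4 s; I never touched the right ram, spool, tin or battery, but took no final picture of the spool and battery.

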